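Seat the splined work wheel on the chasing turntable

ROBOT

A 7-joint arm with a two-finger parallel gripper is mounted at the origin on the work surface. World frame = base frame: x ahead of the robot, y to its left, z up, the work surface at z = 0. Lengths are in m, angles in degrees, forces in N, time in s.
With the tool pointing down it reaches from about 0.425 to 0.875 m from the base axis. Payload 4.7 kg.
Tool frame: the origin (TCP) lies at the very end of the fingers, on their centre line; the grasp point (between the pads) lies 19 mm behind it; z points along the fingers, y is the line along which they close (so a half turn about z gives the same grasp; the last joint's range is limited). The gripper opens to 87 mm and grips with 3 to 60 N. Pads are 19 mm wide; open, the fingers measure 117 mm over their backs; the gripper's body (75 mm by 190 mm) begins 51 mm behind the grasp point.
Start: joints at [-75.797, 18.392, -4.016, 83.108, 1.295, 78.541, -3.26], TCP at [0.151, 0.632, 0.223] pointing down, gripper open.
Joint ranges: [-163.93, 163.93], [-17.29, 119.83], [-79.2, 71.16], [3.27, 140.29], [-89.18, 269.18], [5.43, 117.66], [-154.24, 154.24]. Speed limits (degrees/s): [147.25, 147.25, 180, 180, 180, 180, 180].

INTERFACE

Orientations are given as [roll, pitch, yaw] about the fixed x, y, z axes, in that order (R = Rz(yaw) Ry(pitch) Rx(roll)).
In Python, from cell import telemetry, cams, env gives the robot as it stands.
- The arm moves only by the tool arm_command, never from a script. Its argument "series" is text: rows parted by semicolons, each of 5 numbers parted by spaces: the shift along the tool's x, y, z in mm, then the turn about the tool's z in rad, then the closure in counts, from 0 (fully open) to 255 (shut). A call has 1 to 20 rows; each row shifts and turns the commanded pose from where the row before left it, along the tool's axes as they then stand; what a row does not reach is not made up. A row lasts 1/12 s, in which the tool goes at most 41.7 mm and 7.16 degrees, less where a joint would pass 70% of its speed; a pose out of reach is approached as far as the arm can. A call is refused whole if a number of a shift passes 41.7 or a number of a turn 0.125, either way. A call with a gripper value outside its range is refused whole. The fingers move at their own pace and stop on an object; "squeeze" is the grip in N (left out, the last holds). Time passes only in rows, so rows that do not move let the fingers close. It gives the time, the measured TCP pose, the force, the opening and the grip force at its end, in the units of the state.
- telemetry.get_obs(): the state, without advancing time (a new reading comes with each control period).
- cams.read_camera(name): name is "scene" or "side" or "wrist"; returns the picture (420x560x3 uint8, blue, green, red); there is no depth.
- cams.calibration(name): a dict with "K" (3x3 intrinsics, pixels), "dist" ([k1, k2, p1, p2, k3] as OpenCV has them; the pictures are not rectified), "origin" and "rotation" of the camera in the world; the wrist camera has in their place "hand_eye" (4x4, takes a point from camera to tool coordinates, whose origin is the TCP and whose axes are the flange's). Camera axes: x right, y down, z forward; pixel columns grow to the right and rows downward; lengths in m; the calibration is good to about 2 mm. A picture is of the moment at which its call begins: read the wrist's pose just before it. calibration takes no time and is no camera call.
- env.sign_off(): hands the job in; it is judged then, once.
The state is a dict: "time_s": time; "qpos": joint angles; "joint_velocities": joint speeds; "effort": joint torques, N m; "tool_pos": TCP position; "tool_rot": TCP orientation; "force": force on the tool from outside, world axes, zero at the start; "wrist_torque": the same for the moment, N m; "grip_width": finger opening in m; "grasp_force": force on a finger pad.
Only numpy, scipy, OpenCV 4.12 (cv2) and the standard library are available. Lean on these libraries where they do the work, as an engineer would, in place of code of your own. Each camera call takes 0.05 s, during which the arm holds its last target. There are 200 camera calls.

TASK

The copper work wheel is hung up on the splines of the grey turntable. First take the blue tin off the wheel and stand it upright on the middle of the cork mat; then turn the wheel while pressing on its hub until it drops over the splines, press it fully home, flat on the turntable, and swing the red latch all the way in over its rim. Leave the other things on the bench where they are.

Things in the scene. Friction and masses are not known exactly. Their poses are not given: they have to be found in the camera images.
- turntable: Grey turntable base, fixed, a disc 230 mm in diameter, 30 mm high; place and yaw vary. Origin: centre of its underside, z up. Spindle: round pilot 24 mm in diameter up to 68 mm above the bench, with three ribs 10 mm wide out to radius 39.5 mm, 30 to 46 mm above the bench, at 0, 120 and 240 degrees from its x axis; white dashes on the grey rim mark these angles. The latch stands on its -x side.
- seat (a point): Centre of the turntable's upper face, 30 mm above the bench, on the spindle axis: the wheel's underside lies here when home. Spring balls in the pilot resist the last 13 mm: with keyways over the ribs the wheel sinks only about 3 mm by its weight and must be pressed with some 5 to 15 N, centrally, to go home, where it stays. It binds while its lugs are still pushed round: ease off a few degrees before the last press.
- wheel: Loose wheel, about 0.8 kg: copper disc 200 mm in diameter, 12 mm thick, with an aluminium hub. Origin: centre of its underside, z up. Bore 26 mm, with three keyways 13 mm wide out to radius 42 mm at 0, 120, 240 degrees from its x axis (white lines on the copper): it goes home in any of three yaws, within 2 degrees. At the start it rests on the rib tops, 16 mm above home, 17 to 60 degrees out of mesh.
- hub_top (a point): Centre of the hub's flat top, 40 mm above the wheel's underside; the hub is 96 mm in diameter, open at the bore and keyways. Two orange lugs stand on it at the wheel's +y and -y, for turning it: each 12 mm wide along the tangent, from radius 24 to 46 mm, 20 mm tall. Fingertips set down on the hub beside them can turn the wheel and press it.
- tin: Blue closed tin with a bright lid, upright, 47 mm in diameter, 65 mm tall, about 0.16 kg. Origin: centre of its underside; z up. At the start it stands on the wheel's copper disc, about 73 mm from the wheel's axis.
- mat: Cork mat fixed on the bench, 100 x 100 mm and 4 mm thick. Origin: centre of its underside, on the bench. It lies to the left or to the right of the turntable.
- latch (a joint): Angle of the red latch about its upright pivot (rad), growing anticlockwise from above: 0 to 0.5 at the start, away from the wheel; 2.0 is its stop, the arm pointing straight at the spindle, over the rim. Its underside is 45 mm above the bench: it clears a wheel that is home (disc top at 42 mm) and is blocked by one that is not. It stays where left; 1.5 N at the knob moves it.
- latch_pivot (a point): On the latch's pivot axis, at the underside of the arm, 45 mm above the bench, 122 mm from the spindle axis. The arm is 48 mm long from this axis, 16 mm wide, 8 mm thick.
- latch_knob (a point): Top of the black upright knob on the latch arm, 88 mm above the bench: a pin 14 mm in diameter standing 35 mm above the arm (from 53 to 88 mm above the bench), 35 mm from the pivot axis.
- pitch_bowl: Dark steel bowl, 120 mm wide, 55 mm tall, on the bench on the other side from the mat. Origin: centre of its underside. Not to be disturbed.
- hammer: Chasing hammer lying on the bench, 240 mm long, wooden handle. Origin: under its middle. Not to be disturbed.
- brush: Bench brush lying on the bench. Origin: under its middle. Not to be disturbed.
- oil_bottle: Amber bottle standing behind the turntable, 56 mm in diameter, 150 mm tall. Origin: centre of its underside. Not to be disturbed.
- punch_cup: Terracotta pot with upright steel punches, 72 mm in diameter, 165 mm tall with the punches, standing behind the turntable. Origin: centre of its underside. Not to be disturbed.
- bench_block: Steel bench block, 80 x 60 x 25 mm, 0.9 kg. Origin: centre of its underside. Not to be disturbed.
Mind the look-alikes: they are no part of the job. There is more than one size of the tin; the one meant has the size given above. What is shaped like the wheel but green is not meant.

How it is judged:
By the outcome, as a careful person would: the job done as asked, in the order asked, and still so for the second after the job is handed in, with the robot touching nothing.
It also fails if it takes over 67 s, if anything falls off the work surface, if the arm or the gripper's body presses on something with over 40 N, if the wrist force passes 120 N, or if a joint passes its speed limit or range.

## Working session

There is one attempt and no reset: what is moved stays moved. The work goes in short steps, Python scripts to look and compute and a tool call to move; the robot and the scene stay as the last step left them, time stands still between calls to the robot, and variables do not carry over. Pictures are saved under pics/ and viewed, at most 10 in all, crops included, and the job is handed in when it is done.

Besides the shell and the picture viewer there is one more tool, called as name(argument=value, ...) on one line, values as JSON. arm_command: Moves the arm, as the interface text tells. Its arguments: {"type":"object","properties":{"series":{"type":"string"},"squeeze":{"type":"number"}},"required":["series"]}

```bash
ls; mkdir -p pics
python3 - <<'E'
from cell import telemetry, cams, env
import cv2,numpy as np
o=telemetry.get_obs()
print({k:np.round(v,3).tolist() for k,v in o.items()})
a=cams.read_camera("scene");b=cams.read_camera("side")
cv2.imwrite("pics/scene0.png",a);cv2.imwrite("pics/side0.png",b)
for n in("scene","side","wrist"):
    c=cams.calibration(n);print(n,{k:np.round(v,4).tolist() for k,v in c.items()})
E
```

```text
pics
{'time_s': 0.0, 'qpos': [-75.797, 18.438, -4.015, 83.175, 1.294, 78.541, -3.26], 'joint_velocities': [-0.015, -0.063, -0.059, 0.078, -0.102, -0.112, -0.031], 'effort': [-0.001, -49.129, -0.404, -31.253, -0.064, 0.044, 0.0], 'tool_pos': [0.15, 0.632, 0.221], 'tool_rot': [-179.891, 0.005, 166.607], 'force': [-0.115, 1.02, -0.588], 'wrist_torque': [0.021, 0.003, -0.065], 'grasp_force': 0.0, 'grip_width': 0.087}
scene {'K': [[408.957, 0.0, 276.9764], [0.0, 408.957, 211.0691], [0.0, 0.0, 1.0]], 'dist': [-0.0091, 0.0, 0.0, 0.0, 0.0], 'origin': [0.9871, 0.6769, 0.7777], 'rotation': [-127.8733, -1.3326, 149.2881]}
side {'K': [[520.5984, 0.0, 283.0205], [0.0, 520.5984, 206.7866], [0.0, 0.0, 1.0]], 'dist': [-0.1794, 0.0, 0.0, 0.0, 0.0], 'origin': [-0.2435, -0.9537, 0.8385], 'rotation': [-122.3281, -1.3898, -39.0503]}
wrist {'K': [[358.8254, 0.0, 276.6311], [0.0, 358.8254, 208.6987], [0.0, 0.0, 1.0]], 'dist': [-0.0036, 0.0, 0.0, 0.0, 0.0], 'hand_eye': [[0.0, -0.9611, -0.2761, 0.0753], [1.0, -0.0, 0.0002, -0.0008], [-0.0002, -0.2761, 0.9611, -0.1617], [0.0, 0.0, 0.0, 1.0]]}
```

View pics/scene0.png

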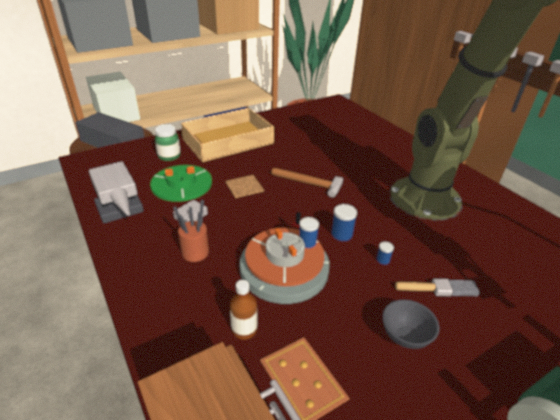

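View pics/side0.png

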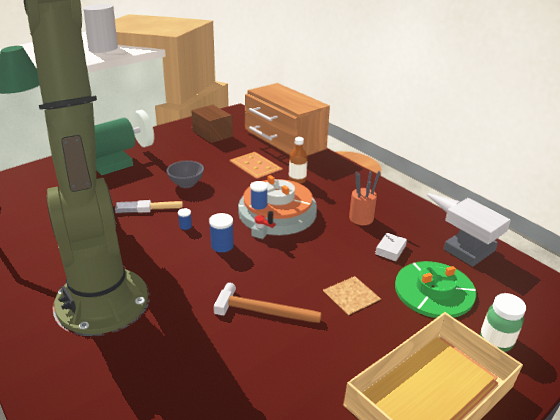

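The blue tins in the scene view are at (309,232) on the copper wheel, (344,222) large on the bench, and (385,253) small on the bench. The one on the wheel fits the description by place, and its size is checked next. The mat is the cork square at scene (245,186), side (352,294). The dotted board at (305,378) is a decoy. The green wheel is not meant.

```bash
cat > h.py <<'E'
import cv2,numpy as np
from scipy.spatial.transform import Rotation as R
from cell import telemetry,cams,env
def cam(n):
    c=cams.calibration(n);K=np.array(c["K"]);d=np.array(c["dist"],float)
    if n=="wrist":
        o=telemetry.get_obs();T=np.eye(4);T[:3,:3]=R.from_euler("xyz",o["tool_rot"],degrees=True).as_matrix();T[:3,3]=o["tool_pos"]
        T=T@np.array(c["hand_eye"]);return K,d,T[:3,:3],T[:3,3]
    return K,d,R.from_euler("xyz",c["rotation"],degrees=True).as_matrix(),np.array(c["origin"])
def rays(C,uv):
    K,d,M,t=C
    p=cv2.undistortPoints(np.array(uv,float).reshape(-1,1,2),K,d)[:,0]
    return np.c_[p,np.ones(len(p))]@M.T
def plane(C,uv,z):
    r=rays(C,uv);return (C[3]+r*((z-C[3][2])/r[:,2])[:,None])[:,:2]
def proj(C,X):
    K,d,M,t=C
    return cv2.projectPoints((np.atleast_2d(X)-t)@M,np.zeros(3),np.zeros(3),K,d)[0][:,0]
def tri(Cs,uvs):
    A=np.zeros((3,3));b=np.zeros(3)
    for C,uv in zip(Cs,uvs):
        r=rays(C,[uv])[0];r/=np.linalg.norm(r);P=np.eye(3)-np.outer(r,r);A+=P;b+=P@C[3]
    return np.linalg.solve(A,b)
def mask(im,lo,hi):
    return cv2.inRange(cv2.cvtColor(im,cv2.COLOR_BGR2HSV),lo,hi)
def comps(m,amin=15):
    n,l,s,c=cv2.connectedComponentsWithStats(m)
    return [(int(s[i,4]),s[i,:4].tolist(),c[i].round(1).tolist(),l==i) for i in range(1,n) if s[i,4]>=amin]
def circ(p):
    A=np.c_[2*p,np.ones(len(p))];x=np.linalg.lstsq(A,(p**2).sum(1),rcond=None)[0]
    return x[:2],np.sqrt(x[2]+x[:2]@x[:2])
E
python3 - <<'E'
from h import *
crops=[]
for n,x,y in(("scene",235,210),("side",225,165)):
    im=cv2.imread(f"pics/{n}0.png");C=cam(n)
    crops.append(cv2.resize(im[y:y+100,x:x+130],None,fx=5.5,fy=5.5,interpolation=cv2.INTER_CUBIC)[:,:])
    print(n)
    for nm,lo,hi,z in(("blue",(100,120,40),(125,255,255),0.03),("copper",(4,120,120),(12,255,255),0.058),("cork",(8,60,90),(20,190,255),0.004)):
        for a,bb,c,_ in comps(mask(im,lo,hi),60): print(nm,a,bb,c,plane(C,[c],z)[0].round(3))
    # plane checks
cv2.imwrite("pics/crops.png",cv2.resize(np.vstack(crops),(390,600)) if 0 else cv2.resize(np.hstack(crops),(800,308)))
E
```

```text
scene
blue 354 [333, 218, 21, 22] [342.4, 229.2] [0.361 0.021]
blue 180 [301, 230, 16, 17] [308.7, 237.6] [0.465 0.004]
blue 115 [377, 251, 14, 13] [383.4, 257.2] [0.337 0.164]
copper 120 [272, 168, 60, 19] [300.4, 175.0] [ 0.336 -0.237]
copper 874 [178, 222, 31, 40] [194.1, 242.7] [ 0.756 -0.1  ]
copper 241 [254, 228, 38, 15] [271.2, 233.4] [ 0.563 -0.034]
copper 1894 [245, 239, 80, 47] [283.8, 265.4] [0.596 0.084]
copper 61 [289, 245, 8, 11] [292.3, 250.3] [0.549 0.049]
copper 100 [233, 293, 23, 13] [244.5, 299.2] [0.728 0.131]
copper 99 [234, 302, 18, 17] [244.8, 311.4] [0.743 0.161]
copper 566 [260, 338, 90, 82] [310.9, 377.8] [0.706 0.361]
copper 75 [211, 342, 24, 11] [220.9, 347.0] [0.825 0.216]
copper 2303 [269, 345, 71, 73] [303.9, 379.9] [0.719 0.358]
copper 121 [177, 355, 32, 18] [192.5, 362.8] [0.887 0.221]
copper 108 [138, 366, 36, 24] [153.9, 376.2] [0.96  0.211]
copper 103 [141, 388, 15, 23] [147.5, 398.0] [0.983 0.247]
copper 161 [178, 395, 29, 25] [187.8, 406.0] [0.925 0.297]
copper 91 [235, 394, 16, 19] [242.9, 403.4] [0.839 0.341]
cork 15161 [37, 0, 246, 163] [188.4
[... 1959 characters left out ...]
opper 491 [228, 299, 93, 23] [273.5, 310.9] [ 0.269 -0.319]
copper 268 [451, 351, 47, 69] [476.3, 391.6] [ 0.43 -0.73]
cork 7780 [115, 14, 118, 127] [182.4, 68.4] [1.038 1.436]
cork 4627 [245, 83, 85, 82] [288.4, 120.0] [1.04  0.562]
cork 446 [334, 151, 48, 25] [361.7, 160.3] [1.02 0.13]
cork 753 [230, 152, 53, 27] [255.7, 164.8] [0.698 0.324]
cork 1129 [243, 176, 70, 43] [285.2, 202.1] [0.625 0.075]
cork 503 [350, 188, 27, 37] [362.1, 206.3] [ 0.797 -0.084]
cork 218 [150, 201, 33, 9] [165.9, 205.3] [0.326 0.276]
cork 1243 [323, 276, 58, 39] [351.3, 294.9] [ 0.486 -0.346]
cork 1098 [228, 295, 93, 28] [274.9, 308.9] [ 0.311 -0.272]
cork 7315 [343, 314, 180, 106] [432.3, 369.2] [ 0.454 -0.617]
```

View pics/crops.png

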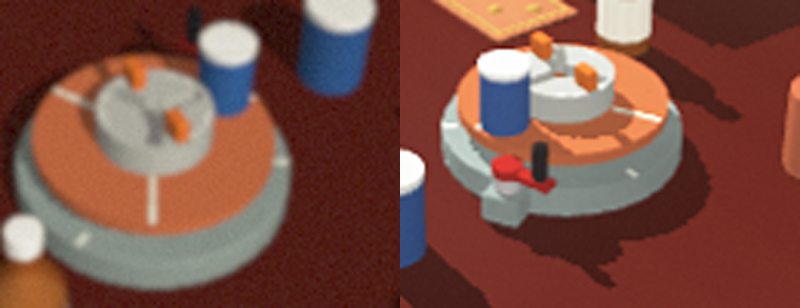

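The crops show the tin with the bright lid on the copper, at scene (309,232) and side (259,195). They also show the orange lugs on the hub, white lines on the copper at scene (259,241) and (285,275), grey-rim dashes at (262,288) and (327,262), and the red latch with its black knob at side (268,217).

```bash
cat > m.py <<'E'
from h import *
w=None
for n in("scene","side"):
    im=cv2.imread(f"pics/{n}0.png");C=cam(n)
    cs=[c for c in comps(mask(im,(4,120,120),(12,255,255)),100) if np.linalg.norm(plane(C,[c[2]],.058)[0]-[.59,.03])<.11]
    m=np.sum([c[3] for c in cs],0).astype(np.uint8)
    h=cv2.convexHull(np.argwhere(m)[:,::-1].astype(np.int32))[:,0]
    p=plane(C,h,.058);i=np.ones(len(p),bool)
    for _ in range(6):
        c,r=circ(p[i]);e=abs(np.linalg.norm(p-c,axis=1)-.1);c0=c
        i=e<np.percentile(e,75)
    print(n,"wheel",c.round(4),r.round(4),i.sum())
    # tin lids: white near tin
    for a,bb,cc,_ in comps(mask(im,(0,0,150),(180,70,255)),30):
        q=plane(C,[cc],.123)[0]
        if np.linalg.norm(q-c)<.13: print(" white",a,bb,cc,"z.123",q.round(4),"z.058",plane(C,[cc],.058)[0].round(4),"z.03",plane(C,[cc],.03)[0].round(4))
    for nm,lo,hi in(("red",(0,180,120),(3,255,255)),("red2",(174,150,120),(180,255,255)),("lug",(10,200,200),(18,255,255))):
        for a,bb,cc,_ in comps(mask(im,lo,hi),6):
            q=plane(C,[cc],.05)[0]
            if np.linalg.norm(q-c)<.17: print(" ",nm,a,bb,cc,q.round(3),"z.096",plane(C,[cc],.096)[0].round(4))
    def f(pts): 
        for z,P in pts:
            q=plane(C,[P],z)[0]-c;print("   ",P,"ang",np.degrees(np.arctan2(q[1],q[0])).round(1),np.linalg.norm(q).round(3))
    f([(.058,(259.4,241.5)),(.058,(284.7,275)),(.03,(261.6,288)),(.03,(326.6,262.3))] if n=="scene" else [(.058,(303,202.4)),(.03,(300.4,221.2)),(.03,(241.9,206))])
Cs=[cam("scene"),cam("side")]
print("tin lid",tri(Cs,[(309,225),(258.8,188)]),"knob",tri(Cs,[(298.4,213.5),(270.6,212)]))
E
python3 m.py
```

```text
scene wheel [0.5758 0.0538] 0.1001 24
 white 219 [300, 217, 19, 15] [309.1, 224.0] z.123 [0.5003 0.0454] z.058 [ 0.452  -0.0173] z.03 [ 0.4312 -0.0443]
 white 831 [266, 233, 39, 49] [285.3, 250.2] z.123 [0.6027 0.0975] z.058 [0.5645 0.04  ] z.03 [0.5481 0.0152]
  lug 14 [277, 230, 4, 7] [278.9, 232.9] [ 0.539 -0.034] z.096 [0.5676 0.0113]
  lug 10 [292, 248, 3, 6] [293.1, 250.8] [0.543 0.045] z.096 [0.5715 0.0846]
    (259.4, 241.5) ang -67.9 0.081
    (284.7, 275) ang 59.2 0.068
    (261.6, 288) ang 26.6 0.102
    (326.6, 262.3) ang 151.7 0.11
side wheel [0.5639 0.0371] 0.1009 15
 white 255 [289, 162, 18, 17] [297.4, 170.5] z.123 [0.6396 0.0412] z.058 [0.7198 0.1316] z.03 [0.7544 0.1705]
 white 681 [250, 179, 45, 26] [274.5, 190.9] z.123 [ 0.5145 -0.0103] z.058 [0.5834 0.0754] z.03 [0.613  0.1123]
  red 98 [255, 215, 20, 12] [262.6, 220.6] [ 0.468 -0.019] z.096 [ 0.4264 -0.0736]
    (303, 202.4) ang -53.6 0.075
    (300.4, 221.2) ang -87.5 0.098
    (241.9, 206) ang 141.3 0.103
tin lid [0.49751978 0.03975554 0.11457462] knob [ 0.47498249 -0.04202206  0.0868887 ]
```

arm_command(series="-29.8 -28.7 -1.7 0 0;-29.8 -28.7 -1.7 0 0;-29.8 -28.7 -1.7 0 0;-29.8 -28.7 -1.7 0 0;-29.8 -28.7 -1.7 0 0;-29.8 -28.7 -1.7 0 0;-29.8 -28.7 -1.7 0 0;-29.8 -28.7 -1.7 0 0;-29.8 -28.7 -1.7 0 0;-29.8 -28.7 -1.7 0 0;-29.8 -28.7 -1.7 0 0;-29.8 -28.7 -1.7 0 0;-29.8 -28.7 -1.7 0 0;-29.8 -28.7 -1.7 0 0;-29.8 -28.7 -1.7 0 0;-29.8 -28.7 -1.7 0 0;-29.8 -28.7 -1.7 0 0;0 0 0 -0.117 0;0 0 0 -0.117 0;0 0 0 0 0")

```text
time_s: 1.77
tool_pos: [0.5303, 0.0394, 0.2509]
tool_rot: [-180.0, -0.1, -179.9]
force: [-1.3, -0.5, -0.2]
grip_width: 0.0874
grasp_force: 0.0
```

```bash
cat > shot.py <<'E'
import sys,pickle
from h import *
n=sys.argv[1];o=telemetry.get_obs();C=cam("wrist");im=cams.read_camera("wrist")
cv2.imwrite(f"pics/{n}.png",im);pickle.dump(C,open(f"pics/{n}.pkl","wb"))
print({k:np.round(o[k],3).tolist() for k in("time_s","qpos","tool_pos","tool_rot","force")})
E
python3 shot.py w1
```

```text
{'time_s': 1.767, 'qpos': [-37.247, 2.882, 31.453, 98.482, -1.516, 79.12, 84.529], 'tool_pos': [0.53, 0.039, 0.251], 'tool_rot': [-179.98, -0.056, -179.933], 'force': [-1.268, -0.49, -0.196]}
```

View pics/w1.png

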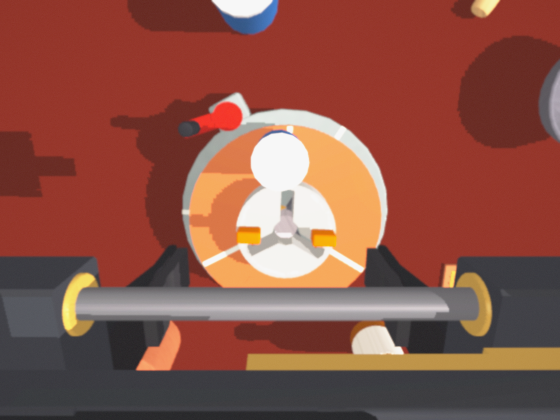

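Wrist view: lid at (279,162), lugs at (248,236) and (324,239), wheel lines near (222,256), (345,261) and (290,128), rim dashes at (341,132) and (186,212). The latch pivot is at (228,117) and its knob at (190,129).

Run:
```python
from h import *
import pickle
im=cv2.imread("pics/w1.png");C=pickle.load(open("pics/w1.pkl","rb"))
def cc(lo,hi,box,amin=10):
    m=mask(im,lo,hi);k=np.zeros_like(m);x,y,X,Y=box;k[y:Y,x:X]=m[y:Y,x:X];return comps(k,amin)
lug=cc((14,200,200),(24,255,255),(225,220,350,255))
L=[plane(C,[c[2]],.106)[0] for c in lug];print("lugs",[(c[0],c[2]) for c in lug],np.round(L,4))
lc=np.mean(L,0);d=L[1]-L[0];print("lug mid",lc.round(4),"sep",np.linalg.norm(d).round(4),"ang",np.degrees(np.arctan2(d[1],d[0])).round(1))
m=cc((3,100,90),(16,255,255),(180,100,390,290),300)
mm=np.sum([c[3] for c in m],0).astype(np.uint8)
h=cv2.convexHull(np.argwhere(mm)[:,::-1].astype(np.int32))[:,0];h=h[(h[:,1]<283)]
p=plane(C,h,.058);i=np.ones(len(p),bool)
for _ in range(8):
    c,r=circ(p[i]);e=abs(np.linalg.norm(p-c,axis=1)-r);i=e<=np.percentile(e,80)
print("wheel",c.round(4),r.round(4))
for nm,z,P in(("wl",.058,(222,256)),("wl",.058,(346,262)),("dash",.03,(341,132)),("dash",.03,(186,212))):
    q=plane(C,[P],z)[0]-c;print(nm,np.degrees(np.arctan2(q[1],q[0])).round(1),np.linalg.norm(q).round(3))
t=cc((0,0,190),(180,60,255),(245,125,315,192),200);
hh=max(t)[3].astype(np.uint8);hh[:,:]=hh
print("lid",max(t)[2],plane(C,[(279.5,162)],.123)[0].round(4),[plane(C,[q],.123)[0].round(4).tolist() for q in((251,162),(308,162))])
print("pivot",plane(C,[(228,117)],.057)[0].round(4),"knobtop",plane(C,[(188,129)],.088)[0].round(4))
```

```text
lugs [(340, [248.4, 235.3]), (336, [323.8, 238.2])] [[0.568  0.013 ]
 [0.5707 0.0816]]
lug mid [0.5694 0.0473] sep 0.0687 ang 87.7
wheel [0.5342 0.0481] 0.1287
wl -42.1 0.101
wl 38.5 0.105
dash 132.6 0.078
dash -72.7 0.116
lid [280.5, 163.5] [0.4986 0.0409] [[0.4987, 0.0178], [0.4986, 0.064]]
pivot [ 0.4653 -0.0082] knobtop [ 0.4747 -0.0399]
```

arm_command(series="6.3 0.3 34.6 0 60;6.3 0.3 34.6 0 60;6.3 0.3 34.6 0 60;6.3 0.3 34.6 0 60;6.3 0.3 25 0 60;0 0 10 0 60;0 0 0 0 60;0 0 0 0 255;0 0 0 0 255;0 0 0 0 255;0 0 0 0 255;0 0 0 0 255", squeeze=15)

```text
time_s: 2.82
tool_pos: [0.5001, 0.0419, 0.0793]
tool_rot: [180.0, 0.1, 180.0]
force: [1.2, 0.0, 1.4]
grip_width: 0.0462
grasp_force: 15.0
```

arm_command(series="0 0 -15 0 255;0 0 -35 0 255;0 0 -38 0 255;1.1 -35 0 0 255;1.1 -35 0 0 255;1.1 -35 0 0 255;1.1 -35 0 0 255;1.1 -35 0 0 255;1.1 -35 0 0 255;1.1 -35 0 0 255;1.1 -35 0 0 255;1.1 -35 0 0 255;1.1 -35 0 0 255;1.1 -35 0 0 255;0 0 0 0 255")

```text
time_s: 4.07
tool_pos: [0.4835, -0.352, 0.1665]
tool_rot: [-179.6, -0.1, 179.5]
force: [-1.2, -0.6, -1.1]
grip_width: 0.0465
grasp_force: 15.0
```

```bash
python3 shot.py w2
python3 - <<'E'
from h import *
import pickle
im=cv2.imread("pics/w2.png");C=pickle.load(open("pics/w2.pkl","rb"))
for a,bb,c,k in comps(mask(im,(8,60,90),(20,200,255)),400):
    r=cv2.minAreaRect(plane(C,np.argwhere(k)[:,::-1],.004).astype(np.float32)*1000);print(a,bb,np.round(r[0],1),np.round(r[1],1),r[2])
E
```

```text
{'time_s': 4.067, 'qpos': [-7.0, 18.045, 48.726, 96.77, -13.832, 71.412, 134.183], 'tool_pos': [0.484, -0.352, 0.166], 'tool_rot': [-179.592, -0.081, 179.454], 'force': [-1.237, -0.592, -1.137]}
6003 [0, 0, 71, 288] [ 457.6 -572. ] [ 67.8 268.5] 77.39591217041016
3054 [255, 0, 101, 67] [ 341.8 -331.4] [27.8 85.7] 37.17753982543945
4621 [229, 135, 119, 115] [ 487.5 -345. ] [101.3 100.6] 83.69259643554688
805 [378, 272, 24, 65] [ 603.5 -239.4] [75.  21.7] 7.943703651428223
7682 [146, 347, 402, 24] [ 668.  -281.1] [431.8  29.2] 89.739990234375
```

View pics/w2.png

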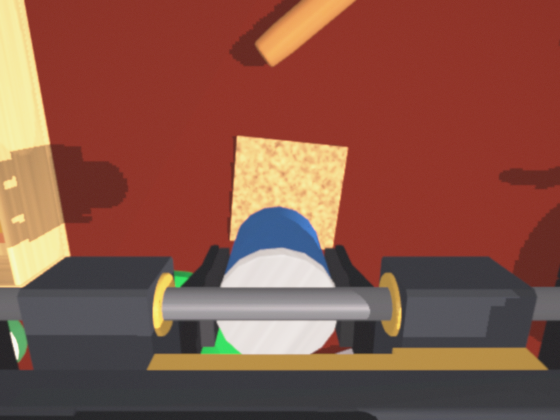

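The mat reads 101 x 100 mm, centred at (0.4875, -0.345), and the tin is upright in the fingers, so I'm lowering it.

arm_command(series="0 0 30 0 255;0 0 35 0 255;0 0 35 0 255;0 0 20 0 255;0 0 10 0 255;0 0 0 0 255;0 0 0 0 255")

```text
time_s: 4.7
tool_pos: [0.4875, -0.3428, 0.0366]
tool_rot: [180.0, 0.0, -179.9]
force: [-0.3, -0.2, -1.9]
grip_width: 0.0463
grasp_force: 15.0
```

arm_command(series="0 -1 5 0 255;0 -1 3 0 255;0 0 2 0 255;0 0 0 0 255;0 0 0 0 255")

```text
time_s: 5.12
tool_pos: [0.4871, -0.3453, 0.0264]
tool_rot: [-180.0, 0.0, -180.0]
force: [-0.6, -0.4, -1.8]
grip_width: 0.0464
grasp_force: 15.0
```

arm_command(series="0 0 1 0 255;0 0 0.5 0 255;0 0 0 0 255")

```text
time_s: 5.37
tool_pos: [0.487, -0.3455, 0.0258]
tool_rot: [180.0, 0.0, 180.0]
force: [-2.3, 0.3, 5.6]
grip_width: 0.046
grasp_force: 15.0
```

arm_command(series="0 0 0 0 40;0 0 0 0 40;0 0 0 0 40;0 0 -15 0 40;0 0 -35 0 40;0 0 -38 0 40;0 0 -38 0 40;-5 30 -14 0 40;-6 36 -14 0 40;-6 36 -14 0 40;-6 36 -14 0 40;-6 36 -14 0 40;-6 36 -14 0 40;-6 36 -14 0 40;-6 36 0 0 40;-6 36 0 0 40;-6 36 0 0 40;-6 36 0 0 40;-3 2 0 0 40;0 0 0 0 40")

```text
time_s: 7.03
tool_pos: [0.5551, 0.0503, 0.2481]
tool_rot: [-180.0, -0.0, -179.6]
force: [0.8, 0.1, 0.2]
grip_width: 0.0732
grasp_force: 0.0
```

```bash
python3 shot.py w3
cat > an.py <<'E'
from h import *
import pickle,sys
n,dz=sys.argv[1],float(sys.argv[2])
im=cv2.imread(f"pics/{n}.png");C=pickle.load(open(f"pics/{n}.pkl","rb"))
lug=sorted(comps(mask(im,(14,200,200),(24,255,255)),60),key=lambda c:c[2])
L=[(c[2],plane(C,[c[2]],.09+dz)[0]) for c in lug]
L=[l for l in L if np.linalg.norm(l[1]-[.569,.047])<.05];P=[l[1] for l in L]
c=np.mean(P,0);d=P[1]-P[0];print("lugs",[l[0] for l in L],"mid",c.round(4),"sep",np.linalg.norm(d).round(4),"ang",np.degrees(np.arctan2(d[1],d[0])).round(1))
w=comps(mask(im,(0,0,150),(180,60,255)),8)
for a,bb,q,_ in w:
    for nm,z,r0,r1 in(("line",.042+dz,.06,.101),("dash",.03,.1,.118)):
        v=plane(C,[q],z)[0]-c
        if a<900 and r0<np.linalg.norm(v)<r1: print(nm,a,q,"ang",np.degrees(np.arctan2(v[1],v[0])).round(1),"r",np.linalg.norm(v).round(3))
E
python3 an.py w3 .016
python3 - <<'E'
from h import *
for n in("scene","side"): cv2.imwrite(f"pics/{n}3.png",cams.read_camera(n))
E
```

```text
{'time_s': 7.033, 'qpos': [-39.902, 6.719, 34.998, 95.528, -3.914, 79.0, 86.016], 'tool_pos': [0.555, 0.05, 0.248], 'tool_rot': [-179.993, -0.014, -179.643], 'force': [0.811, 0.074, 0.154]}
lugs [[235.1, 210.7], [313.2, 213.9]] mid [0.5702 0.0475] sep 0.0691 ang 87.9
dash 9 [185.0, 237.0] ang -62.6 r 0.114
```

View pics/w3.png

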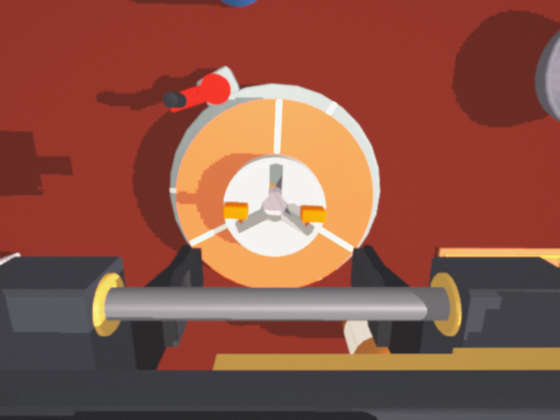

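The wheel is clear now. Its lines are at (278,127), (209,235) and (339,240), rim dashes at (331,108) and (173,189), lugs at (235,211) and (313,214), and the knob at (173,100).

Run:
```python
from h import *
import pickle
C=pickle.load(open("pics/w3.pkl","rb"));c=np.array([.5702,.0475])
for nm,z,P in(("l",.058,(278,127)),("l",.058,(209,235)),("l",.058,(339,240)),("d",.03,(331,108)),("d",.03,(173,189))):
    v=plane(C,[P],z)[0]-c;print(nm,np.degrees(np.arctan2(v[1],v[0])).round(1),np.linalg.norm(v).round(3))
p=plane(C,[(214,90)],.057)[0];k=plane(C,[(171,101)],.088)[0];print("pivot",p,np.linalg.norm(p-c),np.degrees(np.arctan2(*(p-c)[::-1])),"knob",k,np.linalg.norm(k-p),np.degrees(np.arctan2(*(k-p)[::-1])))
```

```text
l 177.6 0.071
l -60.0 0.079
l 56.9 0.081
d 147.3 0.105
d -91.6 0.11
pivot [ 0.46587018 -0.00953971] 0.11890433346525645 -151.3334736378354 knob [ 0.4762833  -0.04173286] 0.033835365885089744 -72.075800887839
```

arm_command(series="0 0 20 -0.115 66;0 0 20 -0.115 66;0 0 20 -0.115 66;0 0 20 -0.115 66;0 0 20 -0.116 66;0 0 0 0 66;0 0 0 0 66;0 0 0 0 66")

```text
time_s: 7.85
tool_pos: [0.5555, 0.0457, 0.1499]
tool_rot: [-180.0, 0.1, -147.3]
force: [-0.6, -0.3, -0.3]
grip_width: 0.0647
grasp_force: 0.0
```

arm_command(series="-6.6 -3.1 15 0 66;-6.6 -3.2 20 0 66;0 0 14 0 66;0 0 6 0 66;0 0 4 0 66;0 0 0 0 66;0 0 0 0 66")

```text
time_s: 8.43
tool_pos: [0.57, 0.0487, 0.0908]
tool_rot: [-180.0, 0.1, -147.0]
force: [-0.5, -0.1, -0.4]
grip_width: 0.0646
grasp_force: 0.0
```

arm_command(series="0.5 -0.8 2 0 66;0 0 1.5 0 66;0 0 1 0 66;0 0 0.5 0 66;0 0 0 0 66")

```text
time_s: 8.85
tool_pos: [0.5699, 0.0477, 0.0864]
tool_rot: [180.0, 0.1, -147.0]
force: [-3.9, -0.7, 10.0]
grip_width: 0.0643
grasp_force: 4.6
```

arm_command(series="0 0 0 0.08 66;0 0 0 0.08 66;0 0 0 0.08 66;0 0 0 0.08 66;0 0 0 0 66")

```text
time_s: 9.27
tool_pos: [0.5712, 0.0481, 0.0865]
tool_rot: [180.0, 0.2, -165.5]
force: [0.1, 1.0, 5.9]
grip_width: 0.0643
grasp_force: 2.9
```

arm_command(series="0 0 0 0.08 66;0 0 0 0.07 66;0 0 0 0.05 66;0 0 0 0.04 66;0 0 0 0 66")

```text
time_s: 9.68
tool_pos: [0.5715, 0.0485, 0.0864]
tool_rot: [179.9, 0.3, -179.1]
force: [1.9, 1.2, 5.6]
grip_width: 0.0649
grasp_force: 3.9
```

arm_command(series="0 0 0.3 0.04 66;0 0 0.2 0.03 66;0 0 0 0.03 66;0 0 0 0 66")

```text
time_s: 10.02
tool_pos: [0.5694, 0.0479, 0.0842]
tool_rot: [180.0, 0.0, 175.2]
force: [0.1, -0.3, 0.5]
grip_width: 0.0643
grasp_force: 0.1
```

arm_command(series="0 0 0 -0.05 66;0 0 0 -0.04 66;0.3 0 1 0 66;0 0 1.5 0 66;0 0 1.5 0 66;0 0 0 0 66")

```text
time_s: 10.52
tool_pos: [0.5709, 0.0484, 0.0818]
tool_rot: [179.9, 0.2, -179.7]
force: [0.4, 0.8, 6.3]
grip_width: 0.0643
grasp_force: 3.5
```

arm_command(series="0 0 1 0 66;0 0 1.5 0 66;0 0 1.5 0 66;0 0 1 0 66;0 0 0 0 66")

```text
time_s: 10.93
tool_pos: [0.5683, 0.0476, 0.0743]
tool_rot: [-180.0, -0.1, -179.7]
force: [-0.1, 0.8, 0.9]
grip_width: 0.0647
grasp_force: 0.0
```

Sinking. I'm pressing on towards the 0.070 m home height.

arm_command(series="0 0 1 0 66;0 0 1.5 0 66;0 0 1.5 0 66;0 0 1.5 0 66;0 0 1 0 66;0 0 0 0 66")

```text
time_s: 11.43
tool_pos: [0.5689, 0.0477, 0.0704]
tool_rot: [179.9, -0.1, -179.7]
force: [-6.5, -0.8, 14.3]
grip_width: 0.0645
grasp_force: 7.1
```

arm_command(series="0 0 1 0 66;0 0 0.5 0 66;0 0 0 0 66;0 0 0 0 66")

```text
time_s: 11.77
tool_pos: [0.5689, 0.0477, 0.0703]
tool_rot: [179.9, -0.1, -179.7]
force: [-9.6, -0.1, 23.6]
grip_width: 0.0647
grasp_force: 11.7
```

arm_command(series="0 0 -10 0 66;0 0 -30 0 66;0 0 -40 0 66;0 0 -40 0 66;15 -15 -10 0 66;15 -15 0 0 66;10 -15 0 0 66;0 0 0 0 66;0 0 0 0 66")

```text
time_s: 12.52
tool_pos: [0.5292, 0.002, 0.1973]
tool_rot: [179.9, 0.0, -179.7]
force: [0.4, 1.3, -0.6]
grip_width: 0.0643
grasp_force: 0.0
```

```bash
python3 shot.py w4; python3 an.py w4 0
```

```text
{'time_s': 12.517, 'qpos': [-40.608, 4.521, 39.773, 103.589, -3.098, 72.911, 90.241], 'tool_pos': [0.529, 0.002, 0.197], 'tool_rot': [179.929, 0.045, -179.745], 'force': [0.417, 1.335, -0.641]}Traceback (most recent call last):
  File "an.py", line 8, in <module>
    c=np.mean(P,0);d=P[1]-P[0];print("lugs",[l[0] for l in L],"mid",c.round(4),"sep",np.linalg.norm(d).round(4),"ang",np.degrees(np.arctan2(d[1],d[0])).round(1))
                     ~^^^
IndexError: list index out of range
```

View pics/w4.png

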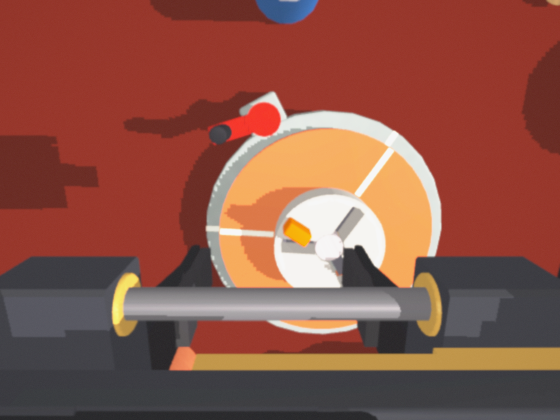

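The wheel's lines now run on into the rim dashes at (215,230) and (393,137), so it is home. The knob top is at (219,134) and the pivot disc at (264,120).

Run:
```python
from h import *
import pickle
C=pickle.load(open("pics/w4.pkl","rb"))
k=plane(C,[(219,134)],.088)[0];p=plane(C,[(264,120)],.055)[0]
print(k,p,np.linalg.norm(k-p),np.linalg.norm(p-[.5695,.0475]))
```

```text
[ 0.47419504 -0.04161518] [ 0.4652333  -0.00927495] 0.03355895616228739 0.11872211033832622
```

arm_command(series="18 -14.7 0 0 145;18 -14.7 0 0 145;18 -14.6 0 0 145;0 0 30 0 145;0 0 30 0 145;0 0 20 0 145;0 0 10 0 145;0 0 0 0 145")

```text
time_s: 13.23
tool_pos: [0.4742, -0.0411, 0.1049]
tool_rot: [-179.9, -0.3, -179.6]
force: [0.4, -0.7, -0.7]
grip_width: 0.0375
grasp_force: 0.0
```

arm_command(series="0 -1 15 0 145;0 0 15 0 145;0 0 8 0 145;0 0 3 0 145;0 0 0 0 145;0 0 0 0 255;0 0 0 0 255;0 0 0 0 255;0 0 0 0 255", squeeze=5)

```text
time_s: 13.98
tool_pos: [0.4761, -0.0427, 0.0667]
tool_rot: [180.0, 0.1, -179.6]
force: [-0.9, -0.4, -0.8]
grip_width: 0.0184
grasp_force: 0.0
```

arm_command(series="0 0 0 0 255;0 0 0 0 255;0 0 0 0 255")

```text
time_s: 14.23
tool_pos: [0.4759, -0.0424, 0.0665]
tool_rot: [180.0, 0.0, -179.6]
force: [-0.6, 0.8, 2.9]
grip_width: 0.0138
grasp_force: 5.0
```

arm_command(series="0 0 0 0 255;-3.5 1.7 0 0 255;-3.6 1.7 0 0 255;-2.9 2.2 0 0 255;-2.9 2.3 0 0 255;-2.3 2.8 0 0 255;-2.4 2.8 0 0 255;0 0 0 0 255", squeeze=10)

```text
time_s: 14.9
tool_pos: [0.495, -0.0323, 0.0666]
tool_rot: [-179.7, 0.2, -179.7]
force: [3.2, -5.4, 0.7]
grip_width: 0.0133
grasp_force: 10.0
```

arm_command(series="0 3.2 0 0 255;0 3.3 0 0 255;0 3.5 0 0 255;0 3.5 0 0 255;0 3.6 0 0 255;0 3.7 0 0 255;0 0 0 0 255")

```text
time_s: 15.48
tool_pos: [0.4998, -0.0104, 0.0681]
tool_rot: [-179.8, 0.8, -179.7]
force: [12.3, -3.4, -2.8]
grip_width: 0.0133
grasp_force: 10.0
```

arm_command(series="-3 1 0 0 255;-3 2 0 0 255;0 3 0 0 255;0.3 3 0 0 255;0.7 3 0 0 255;1 3 0 0 255;1.3 3 0 0 255;0 0 0 0 255;0 0 0 0 255")

```text
time_s: 16.23
tool_pos: [0.4984, 0.0075, 0.0675]
tool_rot: [-179.9, 0.3, -179.7]
force: [2.4, -3.3, 4.8]
grip_width: 0.0134
grasp_force: 10.0
```

arm_command(series="1 1.8 0 0 255;1 1.8 0 0 255;1 1.8 0 0 255;0 0 0 0 255;0 0 0 0 255")

```text
time_s: 16.65
tool_pos: [0.4982, 0.0077, 0.0677]
tool_rot: [-179.5, 0.7, -179.8]
force: [10.0, -13.8, -1.7]
grip_width: 0.0134
grasp_force: 10.0
```

arm_command(series="-2 -3.6 0 0 255;0 0 0 0 255;0 0 0 0 145;0 0 0 0 145;0 0 0 0 145;0 0 0 0 145;0 0 -10 0 145;0 0 -30 0 145;0 0 -40 0 145;0 0 -40 0 145;0 20 -20 0 145;0 0 0 0 145;0 0 0 0 145")

```text
time_s: 17.73
tool_pos: [0.495, 0.0328, 0.2075]
tool_rot: [179.9, 0.1, -179.5]
force: [-0.1, -0.8, -0.5]
grip_width: 0.0379
grasp_force: 0.0
```

```bash
python3 shot.py w5
python3 - <<'E'
from h import *
a=cams.read_camera("side");b=cams.read_camera("scene")
s=cv2.resize(a[150:330,220:400],(500,500));w=cv2.imread("pics/w5.png")[:330,130:460]
cv2.imwrite("pics/fin.png",cv2.resize(np.hstack([cv2.resize(w,(500,500)),s]),(800,400)))
for n,im in(("scene",b),("side",a)):
    for x in comps(mask(im,(100,120,40),(125,255,255)),60): print(n,x[:3])
E
```

```text
{'time_s': 17.733, 'qpos': [-45.289, -1.371, 38.321, 107.002, 0.813, 73.919, 83.308], 'tool_pos': [0.495, 0.033, 0.208], 'tool_rot': [179.914, 0.148, -179.492], 'force': [-0.068, -0.787, -0.504]}
scene (129, [239, 174, 12, 13], [244.5, 180.3])
scene (356, [332, 218, 22, 22], [342.4, 229.2])
scene (114, [378, 252, 13, 12], [383.3, 257.4])
side (138, [179, 215, 13, 15], [185.0, 222.3])
side (475, [210, 226, 23, 26], [221.5, 239.2])
side (322, [342, 279, 21, 22], [351.3, 290.4])
```

View pics/fin.png

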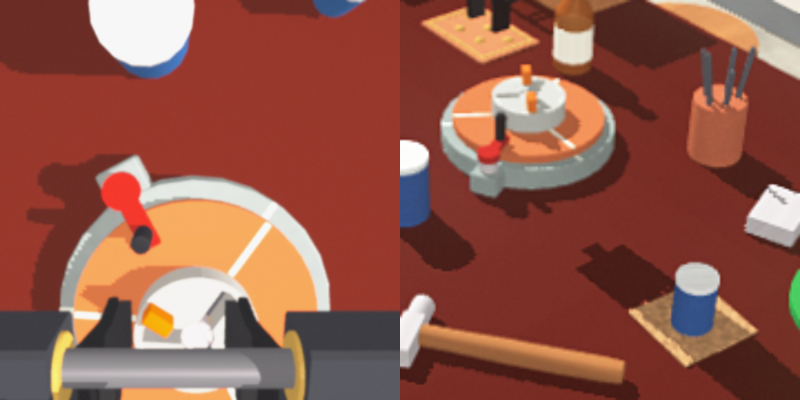

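The side crop shows the tin upright mid-mat and the wheel flat, with its lines on the dashes. The wrist crop shows the red arm over the rim, from pivot (121,190) to tip (150,243). I'm checking its angle before handing in.

Run:
```python
from h import *
import pickle
C=pickle.load(open("pics/w5.pkl","rb"))
f=lambda p,z:plane(C,[(130+p[0]/1.212,p[1]/1.212)],z)[0]
k=f((140,242),.088);p=f((121,190),.055);t=f((150,243),.053);s=f((197,335),.068)
a=lambda v:np.degrees(np.arctan2(v[1],v[0])).round(1)
print(k,p,s,"knob",a(k-p),"tip",a(t-p),"spindle",a(s-p),np.linalg.norm(s-p))
```

```text
[0.49323769 0.00697569] [ 0.46326797 -0.00895968] [0.57148148 0.04760983] knob 28.0 tip 27.1 spindle 27.6 0.12210762932997932
```

The latch points at the spindle to within half a degree, which is its stop. Handing in.

```bash
python3 -c "
from cell import env
print(env.sign_off())"
```

```text
the job is handed in; nothing more can be done
None
```

The job is handed in at about 18 s of the 67 s allowed: the tin stands upright mid-mat, the wheel is pressed home on the splines, and the latch is at its stop over the rim. The hand-in gave no verdict.

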